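Hook the lift-out tray into the paint box and click it home

TASK

Put the empty lift-out tray back into the open wooden paint box so that the box can be carried: hook the tray's long tongue under the wooden lip, push it right in, swing the other end down and press it just until the spring bolt has snapped out over it. Ease it in by feel, never force or slam it, let go of it, and leave the other things on the table where they are.

Things in the scene. Friction and masses are not known exactly. Their poses are not given: they have to be found in the camera images.
- tray_grip (a point): Loose plywood tray, 0.2 to 0.35 kg: base plate 120 (x) x 240 (y) x 5 mm with low walls, 24 mm high overall. A cross bar 12 mm thick (in y) spans its middle; 76 mm of it rise to 42 mm as the grip, with 85 mm free on either side. Point: middle of the bar, 30 mm above the underside. Tray axes: y towards the tongue end, z up.
- tray_tongue (a point): Tongue end of the tray: the bare 5 mm plate sticks out 26 mm beyond the end wall, 120 mm wide. Point: middle of the lower edge of the tongue's end, 120 mm in y and -30 mm in z from tray_grip. Tray axes.
- tray_rim (a point): Other end of the tray: middle of the top of its 8 mm thick end wall, 24 mm above the underside, 102 mm in -y from tray_grip; press here with the fingertips. Beyond this wall the bare plate goes on 14 mm; the bolt snaps over that edge. Tray axes.
- slot_stop (a point): Box axes. At the box's +y inner end wall (the stop), on the flat ledge (22 mm above the table, 34 mm long in y) on which the tongue slides. A fixed lip 6 mm thick overhangs the ledge by 12 mm in y, leaving a slot 9 mm high; raised more than about 12 degrees the tray jams in it. tray_tongue lies on this point when home.
- catch_end (a point): Box axes. The -y inner end of the box, 242 mm from slot_stop, level with it (22 mm above the table), under the bolt. A brass bracket here on slotted screws carries the bolt and, below it, a sprung steel rest for the tray; it is set up to 5 mm higher or lower each time, not told: feel for it. The tray is 2 mm shorter than the box: tongue right in before this end passes the wall.
- catch (a joint): Spring bolt, 24 mm wide, nose 6 mm out of the -y wall, bevelled above, flat below (6.5 mm above catch_end, +-5). Value: how far pushed back, 0 = out, max 0.009 m. Pressing on tray_rim: the edge meets the bevel 15 mm above its seat (+-5), pushes the bolt back 4 mm at 5 to 11 N, goes light, then bears on the rest (1.6 N/mm); at 6 to 10 N the bolt snaps out over it; 1 mm on it is solid.
- brush_jar: Glass jar with brushes, 72 mm across, 200 mm high with brushes; bystander. Origin: centre of its underside.
- paint_bottle: Plastic paint bottle, 48 mm across, 130 mm high; bystander. Origin: centre of its underside.
- tape_roll: Roll of masking tape lying flat, 90 mm across, 24 mm high; bystander. Origin: centre of its underside.
- palette_knife: Broad palette knife (wooden handle, flat steel blade), about 210 mm long, lying flat; bystander. Origin: under its middle.
- paintbox: Fixed open wooden box, 144 (x) x 262 (y) mm outside, 50 mm high, inside 128 x 242 mm; origin: centre of its underside. Its lid, same size and height, is folded flat on the table beyond its +x side. Box axes: y from the bolt end to the lip end, z up. The tray goes in with its y along the box's y, 4 mm free at either side.

How it is judged:
By the outcome, as a careful person would: the job done as asked, in the order asked, and still so for the second after the job is handed in, with the robot touching nothing.
It also fails if it takes over 72 s, if anything falls off the work surface, if the arm or the gripper's body presses on something with over 40 N, if the wrist force passes 120 N, or if a joint passes its speed limit or range.

ROBOT

A 6-joint arm with a two-finger parallel gripper is mounted at the origin on the work surface. World frame = base frame: x ahead of the robot, y to its left, z up, the work surface at z = 0. Lengths are in m, angles in degrees, forces in N, time in s.
With the tool pointing down it reaches from about 0.4 to 0.825 m from the base axis. Payload 7 kg.
Tool frame: the origin (TCP) lies on the centre line of the jaws, within the pads' length; the fingertips stand 19 mm ahead of it and the grasp point (between the pads) is the TCP; z points along the fingers, y is the line along which they close (so a half turn about z gives the same grasp; the last joint's range is limited). The gripper opens to 85 mm and grips with 20 to 120 N. Pads are 22 mm wide; open, the fingers measure 114 mm over their backs; the gripper's body (76 mm by 85 mm) begins 54 mm behind the grasp point. The pads swing forward as they close: fully open they stand 13 mm farther back than shut.
Start: joints at [81.48, 20.546, 0.682, 0, -70.136, -16.507], TCP at [0.286, 0.612, 0.25] pointing down, gripper open.
Joint ranges: [-176.03, 176.03], [-82.01, 121.73], [-58.28, 71.71], [-173.87, 95.51], [-174.79, -0.11], [-173.66, 173.66]. Speed limits (degrees/s): [136.94, 136.94, 172.46, 180, 180, 180].

INTERFACE

Orientations are given as [roll, pitch, yaw] about the fixed x, y, z axes, in that order (R = Rz(yaw) Ry(pitch) Rx(roll)).
In Python, from rig import * gives the robot as it stands.
- The arm moves only by the tool play_rows, never from a script. Its argument "rows" is a list of rows, each a list of 5 numbers: the opening, from 0 (shut) to 1 (fully open), then the shift along the world's x, y, z in mm, then the turn about the world's z in rad. In form: [[fingers, x, y, z, turn], ...]. A call has exactly 8 rows; each row shifts and turns the commanded pose from where the row before left it; what a row does not reach is not made up. A row lasts 1/8 s, in which the tool goes at most 62.5 mm and 10.7 degrees, less where a joint would pass 70% of its speed; a pose out of reach is approached as far as the arm can. A call with a gripper value outside its range is refused whole. The fingers move at their own pace and stop on an object; "squeeze" is the grip in N (left out, the last holds). Time passes only in rows, so rows that do not move let the fingers close, or fill a call up. It gives the time, the measured TCP pose, the force, the opening and the grip force at its end, in the units of the state.
- get_state(): the state, without advancing time (a new reading comes with each control period).
- read_camera(name): name is "side" or "top"; returns a dict with "pixels" (420x560x3 uint8, red, green, blue), "fx", "fy", "cx", "cy" (pixels), "origin" and "rotation" of the camera in the world. Camera axes: x right, y down, z forward; pixel columns grow to the right and rows downward; lengths in m; the calibration is good to about 2 mm. A picture is of the moment at which its call begins. There is no depth.
- close_job(): hands the job in; it is judged then, once.
The state is a dict: "clock": time; "q": joint angles; "qd": joint speeds; "tau": joint torques, N m; "position": TCP position; "orientation": TCP orientation; "contact_force": force on the tool from outside, world axes, zero at the start; "ft_torque": the same for the moment, N m; "gripper_width": finger opening in m; "finger_force": force on a finger pad.
Only numpy, scipy, OpenCV 4.12 (cv2) and the standard library are available. Lean on these libraries where they do the work, as an engineer would, in place of code of your own. Each camera call takes 0.05 s, during which the arm holds its last target. There are 200 camera calls.

## Working session

There is one attempt and no reset: what is moved stays moved. The work goes in short steps, Python scripts to look and compute and a tool call to move; the robot and the scene stay as the last step left them, time stands still between calls to the robot, and variables do not carry over. Pictures are saved under pics/ and viewed, at most 10 in all, crops included, and the job is handed in when it is done.

Besides the shell and the picture viewer there is one more tool, called after "Request:" as a command line: name --pt "numbers of a row" for each row, then --argument value for the rest. play_rows: Moves the arm, as the interface text tells. Its arguments: {"type":"object","properties":{"rows":{"type":"array"},"squeeze":{"type":"number"}},"required":["rows"]}

```bash
mkdir -p pics; cat > h.py <<'E'
from rig import *
import numpy as np, cv2
def snap(n,f):
    c=read_camera(n); cv2.imwrite(f,c["pixels"][:,:,::-1]); np.savez(f'{n}.npz',**{k:np.array(v) for k,v in c.items()}); return c
def ray(c,u,v,z):
    R=np.array(c["rotation"]);o=np.array(c["origin"])
    d=R@np.array([(u-c["cx"])/c["fx"],(v-c["cy"])/c["fy"],1]); return o+d*(z-o[2])/d[2]
def proj(c,p):
    q=np.array(c["rotation"]).T@(np.array(p)-np.array(c["origin"])); return c["fx"]*q[0]/q[2]+c["cx"],c["fy"]*q[1]/q[2]+c["cy"]
def st():
    s=get_state(); print({k:np.round(s[k],4).tolist() for k in("clock","position","orientation","contact_force","ft_torque","gripper_width","finger_force")})
E
python3 - <<'E'
from h import *
for n in("top","side"):
    c=snap(n,f"pics/{n}0.png"); print(n,c["fx"],c["cx"],c["cy"],np.round(c["origin"],3),np.round(c["rotation"],3).tolist())
st()
E
```

```text
top 395.2909188408746 283.26070616542427 212.90208340025274 [ 0.397 -0.046  0.969] [-171.23, 0.818, -89.766]
side 511.2013662438445 289.2137504366842 214.91526402060404 [0.497 0.85  0.929] [-134.333, 0.27, -176.031]
{'clock': 0.1, 'position': [0.2854, 0.6112, 0.2495], 'orientation': [179.9159, -0.0086, -25.0329], 'contact_force': [0.2355, 0.1509, -0.1235], 'ft_torque': [-0.0161, 0.0056, 0.0233], 'gripper_width': 0.0857, 'finger_force': 0.0}
```

View pics/top0.png

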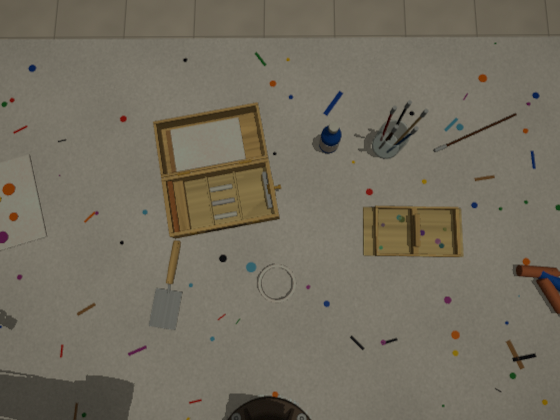

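View pics/side0.png

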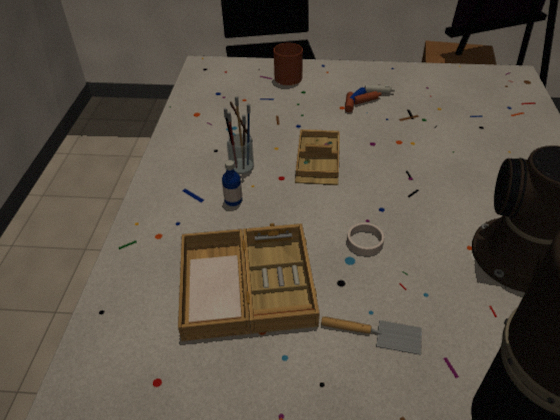

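The box is at about (220,198) in the top view, with its lip at the left (brown, ~(175,205)) and the bolt at the right (~(268,190)). The lid lies above it at ~(210,140). The tray is at (413,232) with its tongue apparently to the left. The rotation comes as rpy angles, so I'll enlarge the crops next.

```bash
sed -i 's/R=np.array(c\["rotation"\])/R=RM(c)/; s/np.array(c\["rotation"\]).T/RM(c).T/' h.py; cat >> h.py <<'E'
from scipy.spatial.transform import Rotation as Ro
def RM(c): return Ro.from_euler('xyz',c["rotation"],degrees=True).as_matrix()
def load(n): return dict(np.load(f'{n}.npz'))
E
python3 - <<'E'
from h import *
a=load("top")["pixels"][:,:,::-1]
A=cv2.resize(a[150:250,150:290],None,fx=5,fy=5,interpolation=cv2.INTER_CUBIC)
B=cv2.resize(a[195:270,350:475],None,fx=6,fy=6,interpolation=cv2.INTER_CUBIC)
cv2.imwrite("pics/boxc.png",cv2.convertScaleAbs(A,alpha=1.5));cv2.imwrite("pics/trayc.png",cv2.convertScaleAbs(B,alpha=1.5))
E
```

```text
(no output)
```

View pics/boxc.png

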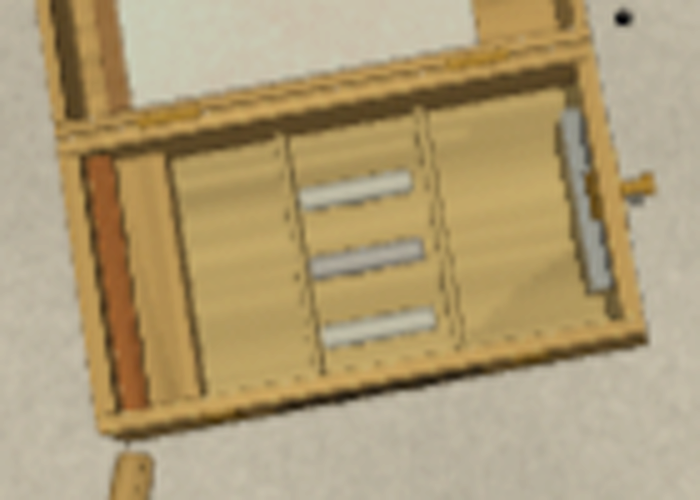

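View pics/trayc.png

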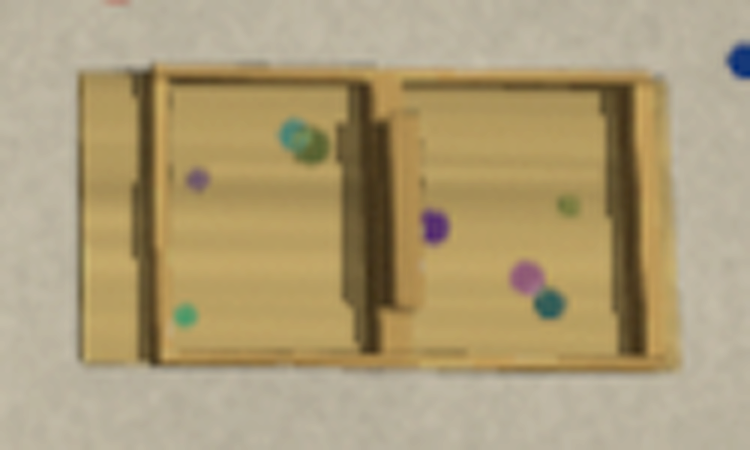

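The box crop shows the lip as a brown strip (110,280), the bracket at (585,200) and outer top corners near (100,433) and (645,337). The tray crop shows the tongue end edge at x=80 (73 to 363), the rear plate edge at ~(672,225) and the grip top centred at (406,209). Now I'll fit both.

```bash
python3 - <<'E'
from h import *
from scipy.optimize import least_squares
c=load("top")
def fit(pts,off,s,p0):
    uv=np.array([[off[0]+(x+.5)/s-.5,off[1]+(y+.5)/s-.5] for x,y,*_ in pts]); L=np.array([p[2:] for p in pts])/1000
    def f(p):
        r=[]
        for l,m in zip(L,uv):
            w=[p[0]+np.cos(p[2])*l[0]-np.sin(p[2])*l[1],p[1]+np.sin(p[2])*l[0]+np.cos(p[2])*l[1],l[2]]
            r+=list(np.array(proj(c,w))-m)
        return np.array(r)
    R=least_squares(f,p0); print(np.round(R.x[:2],4),np.degrees(R.x[2]),"res px",np.round(R.fun,1)); return R.x
# tray axes origin = under grip; x right... world +x is image up
T=[(80,73,60,120,5),(80,363,-60,120,5),(667,78,60,-116+0,5),(680,368,-60,-116,5),(393,110,38,6,42),(418,110,38,-6,42),(393,308,-38,6,42),(420,308,-38,-6,42),(153,66,60,94,24),(155,363,-60,94,24)]
t=fit(T,(350,195),6,[.4,-.35,0])
B=[(100,433,-72,131,50),(645,337,-72,-131,50),(83,157,64,121,50),(580,65,64,-121,50),(122,412,-64,121,50),(618,322,-64,-121,50)]
b=fit(B,(150,150),5,[.45,.1,.17])
np.save("tb.npy",[t,b])
a=c["pixels"][:,:,::-1].copy(); a=cv2.resize(a,None,fx=4,fy=4,interpolation=cv2.INTER_CUBIC)
def dr(p,pts,col):
    q=[]
    for l in np.array(pts)/1000:
        w=[p[0]+np.cos(p[2])*l[0]-np.sin(p[2])*l[1],p[1]+np.sin(p[2])*l[0]+np.cos(p[2])*l[1],l[2]]
        u,v=proj(c,w); q.append((int(4*u+2),int(4*v+2)))
    cv2.polylines(a,[np.array(q)],True,col,1)
R=lambda x,y0,y1,z:[(x,y0,z),(x,y1,z),(-x,y1,z),(-x,y0,z)]
dr(t,R(60,-116,120,5),(0,0,255));dr(t,R(38,-6,6,42),(0,255,0));dr(t,R(60,-106,94,24),(255,0,0))
dr(b,R(72,-131,131,50),(0,0,255));dr(b,R(64,-121,121,50),(0,255,0));dr(b,R(64,109,121,37),(255,0,0))
o=np.vstack([a[610:960,600:1200],cv2.resize(a[800:1050,1400:2000],None,fx=1,fy=1)])
cv2.imwrite("pics/ov.png",cv2.convertScaleAbs(o,alpha=1.4))
E
```

```text
[ 0.5016 -0.3472] -0.6886937308172397 res px [-0.  -0.5  0.7  0.  -1.5 -0.1 -1.1  0.7 -0.7  0.5  0.2  0.6  0.4 -0.3
  1.1 -0.2  0.1 -0.5  0.7 -0.2]
[0.5769 0.1187] 10.38816740189608 res px [-0.4  0.4  0.8 -0.2 -0.4 -0.9 -0.2 -0.2 -1.1  0.5  1.4  0.3]
```

View pics/ov.png

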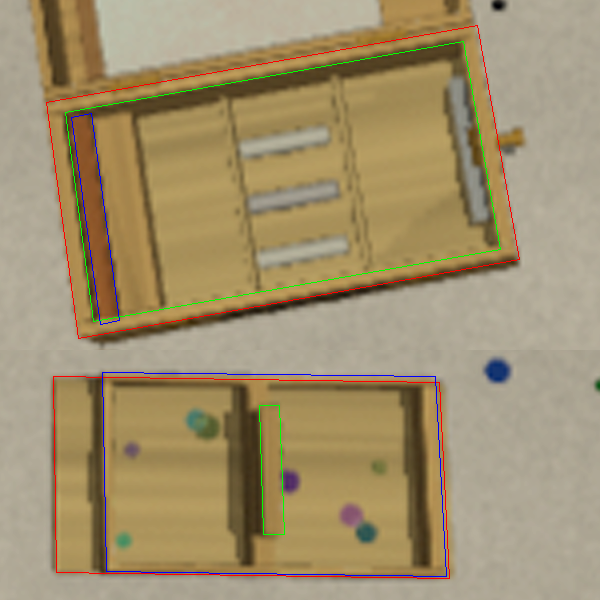

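The overlay agrees with both objects to about 2 mm. I assumed the wrong rear plate edge (-120 mm is right, by the task text), so I'll refit that.

```bash
python3 - <<'E'
from h import *
from scipy.optimize import least_squares
c=load("top")
T=[(80,73,60,120,5),(80,363,-60,120,5),(667,78,60,-120,5),(680,368,-60,-120,5),(393,110,38,6,42),(418,110,38,-6,42),(393,308,-38,6,42),(420,308,-38,-6,42),(153,66,60,94,24),(155,363,-60,94,24)]
uv=np.array([[350+(x+.5)/6-.5,195+(y+.5)/6-.5] for x,y,*_ in T]);L=np.array([p[2:] for p in T])/1000
W=lambda p,l:[p[0]+np.cos(p[2])*l[0]-np.sin(p[2])*l[1],p[1]+np.sin(p[2])*l[0]+np.cos(p[2])*l[1],l[2]]
f=lambda p:np.array([np.array(proj(c,W(p,l)))-m for l,m in zip(L,uv)]).ravel()
R=least_squares(f,[.5,-.35,0]);t=R.x;print(t,np.degrees(t[2]),np.round(R.fun,1))
b=np.load("tb.npy")[1];np.save("tb.npy",[t,b])
print("stop",W(b,[0,.121,.022]),"catch",W(b,[0,-.121,.022]))
print("home grip",W(b,[0,.001,.052]))
s=load("side")
print("side proj tray",[np.round(proj(s,W(t,np.array(l)/1000))) for l in [(60,120,0),(-60,120,0),(60,-120,5),(-60,-120,5)]])
print("side proj box",[np.round(proj(s,W(b,np.array(l)/1000))) for l in [(72,131,50),(-72,131,50),(-72,-131,50),(72,-131,50)]])
a=s["pixels"][:,:,::-1]
A=cv2.resize(a[220:340,175:325],None,fx=4,fy=4,interpolation=cv2.INTER_CUBIC)
B=cv2.resize(a[120:195,285:350],None,fx=6,fy=6,interpolation=cv2.INTER_CUBIC)
o=np.zeros((480,800,3),np.uint8);o[:480,:410]=A[:,190:600];o[:450,410:]=B;cv2.imwrite("pics/sidec.png",cv2.convertScaleAbs(o,alpha=1.4))
E
```

```text
[ 0.50166813 -0.34642017 -0.01133425] -0.649404959521716 [-0.4 -0.5  0.4  0.  -0.2 -0.1  0.3  0.7 -1.   0.5 -0.1  0.6  0.1 -0.3
  0.8 -0.2 -0.3 -0.5  0.4 -0.2]
stop [np.float64(0.5551200104805294), np.float64(0.2376697707643457), 0.022] catch [np.float64(0.5987564864469406), np.float64(-0.00036354195728326155), 0.022]
home grip [np.float64(0.5767579324473449), np.float64(0.11963672313378587), 0.052]
side proj tray [array([294., 183.]), array([337., 185.]), array([300., 131.]), array([338., 133.])]
side proj box [array([249., 319.]), array([319., 312.]), array([303., 222.]), array([243., 227.])]
```

View pics/sidec.png

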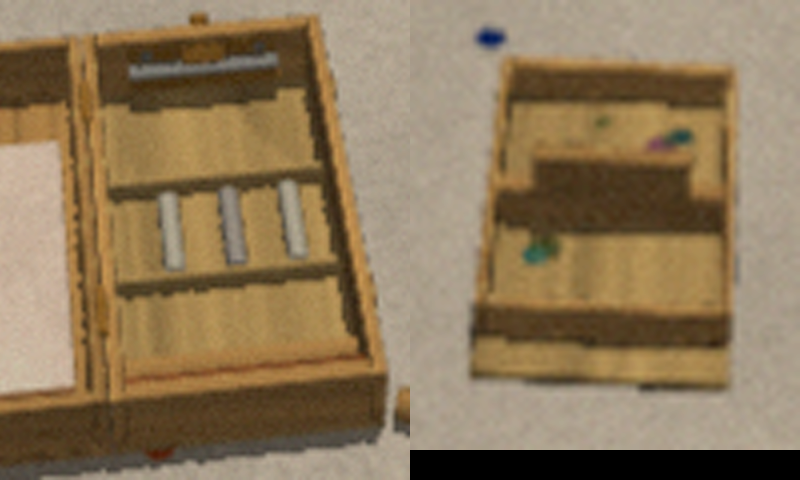

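Request:
play_rows --pt "1 45 -50 0 -0.07" --pt "1 45 -50 0 -0.07" --pt "1 45 -60 0 -0.07" --pt "1 40 -60 0 -0.07" --pt "1 10 -60 0 -0.07" --pt "1 10 -60 0 -0.07" --pt "1 5 -60 0 -0.07" --pt "1 0 -60 0 -0.07" --squeeze 25

```text
clock: 1.1
position: [0.4661, 0.1746, 0.25]
orientation: [180.0, -0.0, -57.3]
contact_force: [0.3, 0.6, -0.0]
gripper_width: 0.0855
finger_force: 0.0
```

The side view agrees with the fit: the box's near right corner is at (318,313) against a predicted (319,312), and the tray's tongue corners at (295,183) and (338,185) against (294,183) and (337,185). I'll go above the grip and close along the tray's x, so the tray can pivot about the pads.

Request:
play_rows --pt "1 5 -62 -10 -0.073" --pt "1 5 -62 -15 -0.073" --pt "1 5 -62 -20 -0.073" --pt "1 5 -62 -20 -0.073" --pt "1 5 -62 -20 -0.073" --pt "1 5 -62 -20 -0.073" --pt "1 5 -62 -20 -0.073" --pt "1 0 -62 -20 -0.073"

```text
clock: 2.1
position: [0.5001, -0.3034, 0.11]
orientation: [180.0, -0.0, -90.7]
contact_force: [1.1, 0.3, 0.3]
gripper_width: 0.0853
finger_force: 0.0
```

Request:
play_rows --pt "1 0 -12 -10 0" --pt "1 0 -12 -10 0" --pt "1 0 0 -10 0" --pt "1 0 0 0 0" --pt "1 0 0 0 0" --pt "1 0 0 0 0" --pt "1 0 0 0 0" --pt "1 0 0 0 0"

```text
clock: 3.1
position: [0.5002, -0.3253, 0.0811]
orientation: [-180.0, -0.0, -90.6]
contact_force: [-0.8, -0.0, 0.5]
gripper_width: 0.0855
finger_force: 0.0
```

```bash
python3 - <<'E'
from h import *
st(); c=snap("top","pics/t1.png"); s=snap("side","pics/s1.png")
f=lambda c,o,k:cv2.resize(c["pixels"][o[1]:o[1]+75,o[0]:o[0]+65,::-1],None,fx=k,fy=k,interpolation=cv2.INTER_CUBIC)
cv2.imwrite("pics/n1.png",cv2.convertScaleAbs(np.hstack([f(s,(285,120),6),f(c,(375,195),6)]),alpha=1.6))
E
```

```text
{'clock': 3.1, 'position': [0.5002, -0.3253, 0.0811], 'orientation': [-179.977, -0.0044, -90.5686], 'contact_force': [-0.7541, -0.0476, 0.5478], 'ft_torque': [0.0449, 0.0096, 0.0018], 'gripper_width': 0.0855, 'finger_force': 0.0}
```

View pics/n1.png

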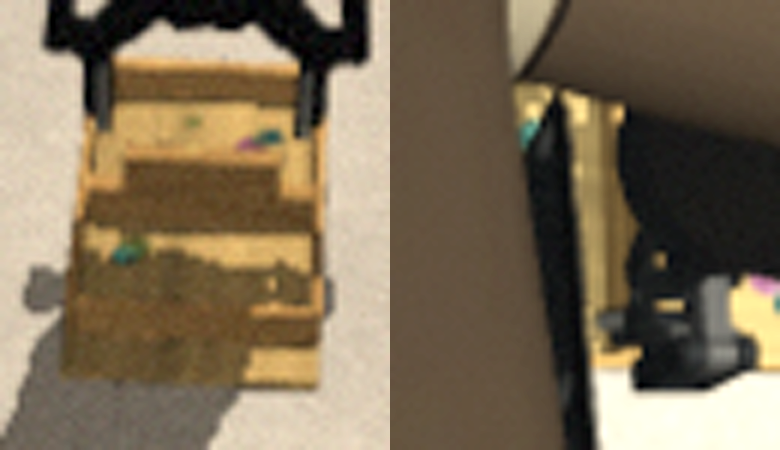

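The side crop shows the fingertips at x≈100 and 310 (centre ≈205) and the bar grip from about 128 to 277 at its top (centre ≈203). I'll compare these with the projections.

```bash
python3 - <<'E'
from h import *
s=load("side"); g=lambda p:[round((proj(s,p)[0]-285)*6,1),round((proj(s,p)[1]-120)*6,1)]
print("tips",g([.5002+.043,-.3253,.0735]),g([.5002-.043,-.3253,.0735]))
for x in(.499,.5017):print(x,[g([x+d,-.340,.042]) for d in(.038,-.038)], [g([x+d,-.2264,0]) for d in(.06,-.06)])
E
```

```text
tips [np.float64(109.8), np.float64(121.6)] [np.float64(293.6), np.float64(128.5)]
0.499 [[np.float64(123.3), np.float64(157.6)], [np.float64(282.1), np.float64(163.6)]] [[np.float64(62.8), np.float64(376.8)], [np.float64(322.7), np.float64(387.6)]]
0.5017 [[np.float64(117.7), np.float64(157.4)], [np.float64(276.4), np.float64(163.4)]] [[np.float64(57.0), np.float64(376.5)], [np.float64(316.8), np.float64(387.4)]]
```

Request:
play_rows --pt "1 0 -10 0 0" --pt "1 0 -11 0 0" --pt "1 0 0 -8 0" --pt "1 0 0 -8 0" --pt "1 0 0 -8 0" --pt "1 0 0 -6 0" --pt "1 0 0 -6 0" --pt "1 0 0 0 0"

```text
clock: 4.2
position: [0.4999, -0.3462, 0.0443]
orientation: [180.0, 0.0, -90.6]
contact_force: [-0.7, -0.0, -0.0]
gripper_width: 0.0853
finger_force: 0.0
```

Request:
play_rows --pt "1 0 0 -3 0" --pt "1 0 0 -3 0" --pt "1 0 0 -1 0" --pt "0.8 0 0 0 0" --pt "0.8 0 0 0 0" --pt "0.8 0 0 0 0" --pt "0.7 0 0 0 0" --pt "0.7 0 0 0 0"

```text
clock: 5.2
position: [0.5, -0.3464, 0.038]
orientation: [180.0, 0.0, -90.6]
contact_force: [-1.9, 0.7, 2.2]
gripper_width: 0.0756
finger_force: 30.7
```

Gripped at 75.6 mm, with the pads on the bar ends. Lift and carry to the box.

Request:
play_rows --pt "0.7 0 0 4 0" --pt "0.7 0 0 10 0" --pt "0.7 0 0 15 0" --pt "0.7 0 0 20 0" --pt "0.7 0 0 20 0" --pt "0.7 0 10 20 0" --pt "0.7 5 25 13 0" --pt "0.7 5 35 0 0"

```text
clock: 6.2
position: [0.5111, -0.2764, 0.1423]
orientation: [-179.8, -0.1, -90.6]
contact_force: [0.6, 0.4, -2.9]
gripper_width: 0.0752
finger_force: 30.8
```

Request:
play_rows --pt "0.7 10 45 0 0.024" --pt "0.7 10 55 0 0.024" --pt "0.7 10 55 0 0.024" --pt "0.7 10 55 0 0.024" --pt "0.7 10 55 0 0.024" --pt "0.7 10 50 0 0.024" --pt "0.7 10 40 0 0.024" --pt "0.7 0 25 0 0.024"

```text
clock: 7.2
position: [0.5808, 0.1059, 0.141]
orientation: [-179.9, 0.0, -79.4]
contact_force: [0.7, 0.7, -2.9]
gripper_width: 0.0748
finger_force: 30.8
```

```bash
python3 - <<'E'
from h import *
st(); b=np.load("tb.npy")[1]; print(b)
E
```

```text
{'clock': 7.2, 'position': [0.5808, 0.1059, 0.141], 'orientation': [-179.9078, 0.0239, -79.4374], 'contact_force': [0.734, 0.6592, -2.8651], 'ft_torque': [-0.0791, 0.0706, 0.0209], 'gripper_width': 0.0748, 'finger_force': 30.8137}
[0.57693825 0.11865311 0.18130772]
```

Request:
play_rows --pt "0.7 -1 -2 -8 0" --pt "0.7 0 0 -10 0" --pt "0.7 0 0 -10 0" --pt "0.7 0 0 -8 0" --pt "0.7 0 0 -6 0" --pt "0.7 0 0 -4 0" --pt "0.7 0 0 0 0" --pt "0.7 0 0 0 0" --squeeze 20

```text
clock: 8.2
position: [0.5793, 0.1017, 0.0941]
orientation: [-180.0, 0.0, -79.6]
contact_force: [0.9, -0.3, -1.7]
gripper_width: 0.0751
finger_force: 30.8
```

```bash
python3 - <<'E'
from h import *
st(); s=snap("side","pics/s2.png")
cv2.imwrite("pics/n2.png",cv2.convertScaleAbs(cv2.resize(s["pixels"][205:345,170:345,::-1],None,fx=4,fy=4,interpolation=cv2.INTER_CUBIC),alpha=1.6))
b=np.load("tb.npy")[1]
W=lambda p,l:[p[0]+np.cos(p[2])*l[0]-np.sin(p[2])*l[1],p[1]+np.sin(p[2])*l[0]+np.cos(p[2])*l[1],l[2]]
g=lambda p:[round(4*(proj(s,p)[0]-170)),round(4*(proj(s,p)[1]-205))]
print("box in/out corners",[g(W(b,[x,y,.05])) for x,y in((.064,.121),(-.064,.121),(.072,.131),(-.072,.131),(-.072,-.131))])
q=get_state();p=q["position"];t=[p[0],p[1],np.radians(q["orientation"][2]+90)];z=p[2]-.038
print("tray tongue bottom",[g(W(t,[x,.12,z])) for x in(.06,-.06)],"rear wall top",[g(W(t,[x,-.106,z+.024])) for x in(.06,-.06)],z)
E
```

```text
{'clock': 8.2, 'position': [0.5793, 0.1017, 0.0941], 'orientation': [-179.9751, 0.0027, -79.5645], 'contact_force': [0.9287, -0.3453, -1.7392], 'ft_torque': [-0.0585, 0.023, 0.0509], 'gripper_width': 0.0751, 'finger_force': 30.8163}
box in/out corners [[331, 437], [578, 413], [317, 455], [596, 428], [530, 69]]
tray tongue bottom [[338, 400], [567, 378]] rear wall top [[311, 61], [513, 44]] 0.05620470114873372
```

View pics/n2.png

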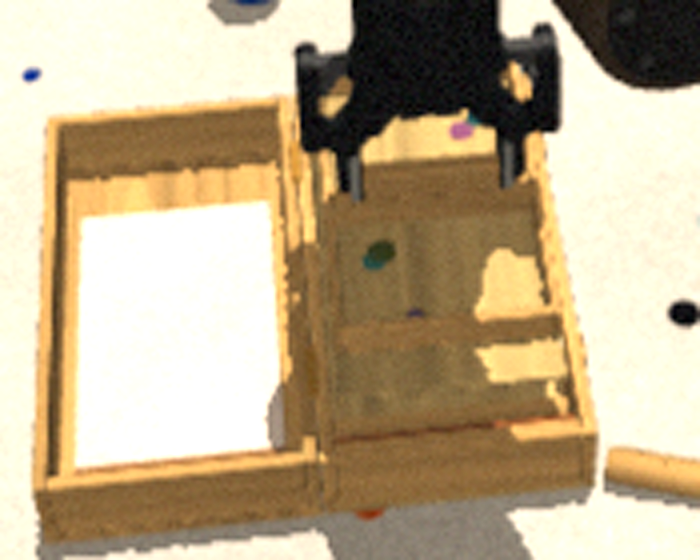

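The tongue's lower edge is seen at about (333,425)–(568,405) but was predicted at (338,400)–(567,378), so the tray already hangs tongue-down. I'll estimate the tilt.

```bash
python3 - <<'E'
from h import *
s=load("side");q=get_state();p=np.array(q["position"])
g=lambda p:[round(4*(proj(s,p)[0]-170)),round(4*(proj(s,p)[1]-205))]
for a in(0,4,8,12):
  R=Ro.from_euler('z',q["orientation"][2]+90,degrees=True)*Ro.from_euler('x',-a,degrees=True)
  # pivot ~34 mm above underside
  w=lambda x,y,z:g(p+[0,0,-.004]+R.apply(np.array([x,y,z-34])/1000))
  print(a,"tongue top edge",w(60,120,5),w(-60,120,5),"bot",w(-60,120,0),"endwall top outer",w(60,94,24),w(-60,94,24),"bar top",w(38,6,42),w(-38,6,42),"walltop z",)
E
```

```text
0 tongue top edge [337, 395] [568, 373] bot [567, 378] endwall top outer [332, 332] [561, 311] bar top [361, 179] [499, 167] walltop z
4 tongue top edge [338, 401] [567, 379] bot [566, 384] endwall top outer [333, 338] [561, 317] bar top [361, 180] [500, 168] walltop z
8 tongue top edge [338, 405] [565, 383] bot [565, 388] endwall top outer [333, 344] [560, 322] bar top [361, 182] [500, 169] walltop z
12 tongue top edge [339, 409] [564, 387] bot [564, 391] endwall top outer [334, 348] [559, 327] bar top [361, 183] [500, 171] walltop z
```

Request:
play_rows --pt "0.7 0 0 -2 0" --pt "0.7 0 0 -2 0" --pt "0.7 0 0 -2 0" --pt "0.7 0 0 -2 0" --pt "0.7 0 0 -1 0" --pt "0.7 0 0 -1 0" --pt "0.7 0 0 -1 0" --pt "0.7 0 0 0 0"

```text
clock: 9.25
position: [0.5794, 0.1018, 0.083]
orientation: [-180.0, 0.0, -79.6]
contact_force: [0.3, 1.3, -0.6]
gripper_width: 0.0755
finger_force: 31.1
```

Request:
play_rows --pt "0.7 0 0 -1 0" --pt "0.7 0 0 -1 0" --pt "0.7 0 0 -1 0" --pt "0.7 0 0 -1 0" --pt "0.7 0 0 0 0" --pt "0.7 0 0 0 0" --pt "0.7 0 0 0 0" --pt "0.7 0 0 0 0"

```text
clock: 10.25
position: [0.5791, 0.1015, 0.0789]
orientation: [-180.0, -0.0, -79.6]
contact_force: [-0.1, 1.3, 0.0]
gripper_width: 0.0753
finger_force: 31.2
```

```bash
python3 -c "
from h import *
st()"
```

```text
{'clock': 10.25, 'position': [0.5791, 0.1015, 0.0789], 'orientation': [-179.9988, -0.0021, -79.5725], 'contact_force': [-0.1009, 1.2516, 0.0232], 'ft_torque': [0.2791, -0.1172, 0.0675], 'gripper_width': 0.0753, 'finger_force': 31.1585}
```

Rear contact is felt: the weight is coming off and a pivot torque shows. Continue down.

Request:
play_rows --pt "0.7 0 0 -1 0" --pt "0.7 0 0 -1 0" --pt "0.7 0 0 -1 0" --pt "0.7 0 0 -1 0" --pt "0.7 0 0 0 0" --pt "0.7 0 0 0 0" --pt "0.7 0 0 0 0" --pt "0.7 0 0 0 0"

```text
clock: 11.25
position: [0.5791, 0.1016, 0.075]
orientation: [-180.0, 0.0, -79.6]
contact_force: [-3.0, 1.9, 4.6]
gripper_width: 0.0752
finger_force: 31.6
```

```bash
python3 - <<'E'
from h import *
st(); s=snap("side","pics/s3.png");t=snap("top","pics/t3.png")
a=cv2.resize(s["pixels"][225:330,235:335,::-1],None,fx=5.7,fy=5.7,interpolation=cv2.INTER_CUBIC)
cv2.imwrite("pics/n3.png",cv2.convertScaleAbs(a,alpha=2))
q=get_state();p=np.array(q["position"])
g=lambda p:[round(5.7*(proj(s,p)[0]-235)),round(5.7*(proj(s,p)[1]-225))]
for a in(0,4,8,12):
  R=Ro.from_euler('z',q["orientation"][2]+90,degrees=True)*Ro.from_euler('x',-a,degrees=True)
  w=lambda x,y,z:g(p+[0,0,-.004]+R.apply(np.array([x,y,z-34])/1000))
  print(a,"tongue top edge",w(60,120,5),w(-60,120,5),"endwall top outer",w(60,94,24),w(-60,94,24),"endwall foot",w(60,94,5),w(-60,94,5))
E
```

```text
{'clock': 11.25, 'position': [0.5791, 0.1016, 0.075], 'orientation': [-179.9966, 0.0038, -79.5717], 'contact_force': [-3.0437, 1.9232, 4.591], 'ft_torque': [0.6548, 0.8227, -0.0473], 'gripper_width': 0.0752, 'finger_force': 31.5938}
0 tongue top edge [114, 479] [438, 448] endwall top outer [106, 391] [429, 361] endwall foot [109, 422] [428, 392]
4 tongue top edge [114, 487] [436, 456] endwall top outer [107, 400] [428, 369] endwall foot [110, 427] [427, 397]
8 tongue top edge [115, 494] [435, 463] endwall top outer [108, 407] [427, 377] endwall foot [110, 432] [425, 402]
12 tongue top edge [115, 498] [433, 468] endwall top outer [108, 413] [426, 383] endwall foot [110, 435] [424, 405]
```

View pics/n3.png

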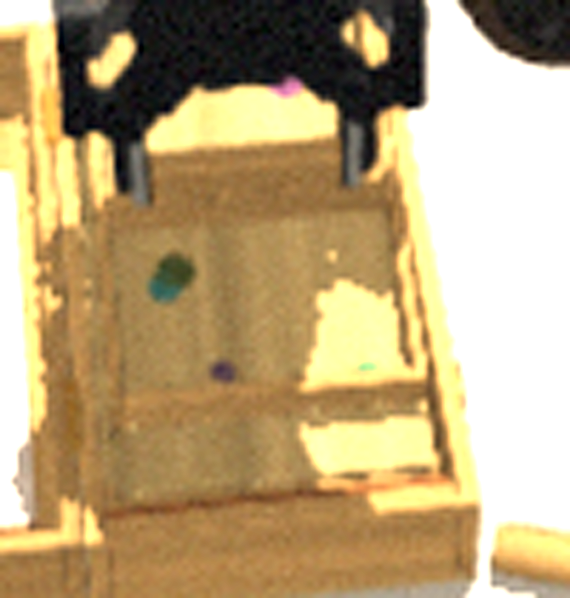

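The tongue edge spans about (105,500)–(438,470), with a gap to the −x wall at right but none at left. Fx is −3 N, so the tray is rubbing the +x wall. Lift a little, shift −x by about 3 mm, then lower again.

Request:
play_rows --pt "0.7 0 0 2 0" --pt "0.7 0 0 2 0" --pt "0.7 -1 0 0 0" --pt "0.7 -1 -0.5 0 0" --pt "0.7 -1 0 0 0" --pt "0.7 0 0 -1 0" --pt "0.7 0 0 -1 0" --pt "0.7 0 0 0 0"

```text
clock: 12.35
position: [0.5772, 0.1016, 0.0774]
orientation: [-179.9, 0.0, -79.5]
contact_force: [5.0, 1.7, -1.2]
gripper_width: 0.075
finger_force: 31.1
```

Request:
play_rows --pt "0.7 0 0 -1 0" --pt "0.7 0 0 0 0" --pt "0.7 0 0 -1 0" --pt "0.7 0 0 0 0" --pt "0.7 0 0 0 0" --pt "0.7 0 0 0 0" --pt "0.7 0 0 0 0" --pt "0.7 0 0 0 0"

```text
clock: 13.35
position: [0.5772, 0.1016, 0.0755]
orientation: [-179.9, 0.0, -79.5]
contact_force: [4.4, 1.6, 0.3]
gripper_width: 0.0752
finger_force: 31.1
```

```bash
python3 -c "
from h import *
st()"
```

```text
{'clock': 13.35, 'position': [0.5772, 0.1016, 0.0755], 'orientation': [-179.8774, 0.011, -79.5211], 'contact_force': [4.3669, 1.5682, 0.2668], 'ft_torque': [0.3655, -1.7968, 0.4487], 'gripper_width': 0.0752, 'finger_force': 31.1245}
```

Request:
play_rows --pt "0.7 0.5 0 0 0.004" --pt "0.7 0.5 0 0 0.004" --pt "0.7 0.4 0 0 0.004" --pt "0.7 0 0 0 0" --pt "0.7 0 0 0 0" --pt "0.7 0 0 0 0" --pt "0.7 0 0 0 0" --pt "0.7 0 0 0 0"

```text
clock: 14.35
position: [0.577, 0.1011, 0.075]
orientation: [180.0, 0.0, -78.9]
contact_force: [-2.5, 4.3, 4.4]
gripper_width: 0.0752
finger_force: 31.7
```

```bash
python3 -c "
from h import *
st()"
```

```text
{'clock': 14.35, 'position': [0.577, 0.1011, 0.075], 'orientation': [179.967, 0.0172, -78.9241], 'contact_force': [-2.4728, 4.3247, 4.4224], 'ft_torque': [1.5763, 0.6306, -0.4902], 'gripper_width': 0.0752, 'finger_force': 31.7136}
```

The contacts match the tongue on the ledge and the rear on the wall top. Ease up slightly, straighten the yaw and slide in.

Request:
play_rows --pt "0.7 0 0 0.7 -0.006" --pt "0.7 0 0 0 0" --pt "0.7 -0.4 2 0 0" --pt "0.7 -0.4 2 0 0" --pt "0.7 -0.4 2 0 0" --pt "0.7 -0.4 2 0 0" --pt "0.7 0 0 0 0" --pt "0.7 0 0 0 0"

```text
clock: 15.35
position: [0.5756, 0.1093, 0.0755]
orientation: [180.0, 0.0, -79.2]
contact_force: [0.4, 1.1, -1.8]
gripper_width: 0.0751
finger_force: 31.0
```

```bash
python3 -c "
from h import *
st()"
```

```text
{'clock': 15.35, 'position': [0.5756, 0.1093, 0.0755], 'orientation': [179.9768, 0.0141, -79.2351], 'contact_force': [0.4447, 1.1199, -1.8345], 'ft_torque': [0.227, 0.0655, -0.0003], 'gripper_width': 0.0751, 'finger_force': 31.005}
```

Request:
play_rows --pt "0.7 -0.3 1.5 0 0" --pt "0.7 -0.3 1.5 0 0" --pt "0.7 -0.3 1.5 0 0" --pt "0.7 -0.3 1.5 0 0" --pt "0.7 -0.3 1.5 0 0" --pt "0.7 -0.3 1.5 0 0" --pt "0.7 0 0 0 0" --pt "0.7 0 0 0 0"

```text
clock: 16.35
position: [0.5741, 0.1182, 0.0756]
orientation: [-180.0, 0.0, -79.2]
contact_force: [-0.2, 0.6, -2.9]
gripper_width: 0.0749
finger_force: 30.9
```

```bash
python3 -c "
from h import *
st()"
```

```text
{'clock': 16.35, 'position': [0.5741, 0.1182, 0.0756], 'orientation': [-179.9991, 0.0029, -79.2252], 'contact_force': [-0.1853, 0.597, -2.9234], 'ft_torque': [-0.0104, 0.0095, 0.0235], 'gripper_width': 0.0749, 'finger_force': 30.905}
```

Request:
play_rows --pt "0.7 -0.2 1 0 0" --pt "0.7 -0.2 1 0 0" --pt "0.7 -0.2 1 0 0" --pt "0.7 -0.2 1 0 0" --pt "0.7 -0.2 1 0 0" --pt "0.7 -0.2 1 0 0" --pt "0.7 0 0 0 0" --pt "0.7 0 0 0 0"

```text
clock: 17.35
position: [0.5729, 0.1241, 0.0756]
orientation: [180.0, 0.0, -79.2]
contact_force: [0.2, -0.4, -3.1]
gripper_width: 0.0755
finger_force: 30.8
```

```bash
python3 -c "
from h import *
st()"
```

```text
{'clock': 17.35, 'position': [0.5729, 0.1241, 0.0756], 'orientation': [179.9952, 0.0008, -79.2294], 'contact_force': [0.2231, -0.4444, -3.0991], 'ft_torque': [0.0582, 0.0544, 0.0127], 'gripper_width': 0.0755, 'finger_force': 30.8326}
```

Request:
play_rows --pt "0.7 0.5 0.8 0 0" --pt "0.7 0.3 0.7 0 0" --pt "0.7 -0.1 0.7 0 0" --pt "0.7 -0.1 0.7 0 0" --pt "0.7 -0.1 0.7 0 0" --pt "0.7 0 0 0 0" --pt "0.7 0 0 0 0" --pt "0.7 0 0 0 0"

```text
clock: 18.35
position: [0.5736, 0.1258, 0.0761]
orientation: [180.0, -0.1, -79.2]
contact_force: [2.1, -10.7, 0.4]
gripper_width: 0.075
finger_force: 31.2
```

```bash
python3 -c "
from h import *
st()"
```

```text
{'clock': 18.35, 'position': [0.5736, 0.1258, 0.0761], 'orientation': [179.9562, -0.1345, -79.2108], 'contact_force': [2.0929, -10.6949, 0.436], 'ft_torque': [-3.9187, -0.8385, 0.3102], 'gripper_width': 0.075, 'finger_force': 31.2471}
```

The stop is met (Fy −10.7 N) about 1.5 mm beyond the estimate. Now relax the push and swing the rear down about the tongue.

Request:
play_rows --pt "0.7 0 -1 0 0" --pt "0.7 0 -0.3 -1 0" --pt "0.7 0.1 -0.3 -1 0" --pt "0.7 0.1 -0.3 -1 0" --pt "0.7 0 -0.3 -1 0" --pt "0.7 0 0 0 0" --pt "0.7 0 0 0 0" --pt "0.7 0 0 0 0"

```text
clock: 19.35
position: [0.5739, 0.125, 0.0719]
orientation: [-180.0, -0.0, -79.2]
contact_force: [1.8, -6.0, -0.6]
gripper_width: 0.0749
finger_force: 31.1
```

```bash
python3 -c "
from h import *
st()"
```

```text
{'clock': 19.35, 'position': [0.5739, 0.125, 0.0719], 'orientation': [-179.9795, -0.0383, -79.2109], 'contact_force': [1.8232, -6.0269, -0.5837], 'ft_torque': [-1.9265, -0.5013, 0.1558], 'gripper_width': 0.0749, 'finger_force': 31.1468}
```

Request:
play_rows --pt "0.7 0.1 -0.4 -0.8 0" --pt "0.7 0.1 -0.4 -0.8 0" --pt "0.7 0.1 -0.4 -0.8 0" --pt "0.7 0 -0.4 -0.8 0" --pt "0.7 0 -0.2 -0.8 0" --pt "0.7 0 0 0 0" --pt "0.7 0 0 0 0" --pt "0.7 0 0 0 0"

```text
clock: 20.35
position: [0.5743, 0.124, 0.0684]
orientation: [-179.9, 0.0, -79.2]
contact_force: [-1.1, -3.1, 6.0]
gripper_width: 0.0752
finger_force: 31.9
```

```bash
python3 -c "
from h import *
st()"
```

```text
{'clock': 20.35, 'position': [0.5743, 0.124, 0.0684], 'orientation': [-179.9352, 0.0129, -79.2081], 'contact_force': [-1.0778, -3.0974, 6.0135], 'ft_torque': [-1.1883, 0.484, 0.0729], 'gripper_width': 0.0752, 'finger_force': 31.9355}
```

A light contact at a rear height of about 38 mm (by geometry) is consistent with the plate on the bevel. Release gently and rise.

Request:
play_rows --pt "0.9 0 0 0 0" --pt "1 0 0 0 0" --pt "1 0 0 0 0" --pt "1 0 0 0 0" --pt "1 0 0 2 0" --pt "1 0 0 8 0" --pt "1 0 0 15 0" --pt "1 0 0 25 0"

```text
clock: 21.35
position: [0.5737, 0.1236, 0.1185]
orientation: [180.0, -0.0, -79.2]
contact_force: [-0.6, 1.4, 0.2]
gripper_width: 0.0855
finger_force: 0.0
```

Request:
play_rows --pt "0 2 -12 5 0" --pt "0 4 -20 0 0" --pt "0 4 -20 0 0" --pt "0 4 -20 0 0" --pt "0 3 -16 0 0" --pt "0 1 -10 0 0" --pt "0 0 0 0 0" --pt "0 0 0 0 0"

```text
clock: 22.35
position: [0.5919, 0.026, 0.1226]
orientation: [-180.0, 0.0, -79.2]
contact_force: [0.2, 0.4, -0.6]
gripper_width: 0.0003
finger_force: 0.0
```

```bash
python3 - <<'E'
from h import *
st(); s=snap("side","pics/s4.png");t=snap("top","pics/t4.png")
a=cv2.resize(s["pixels"][225:330,235:335,::-1],None,fx=5.5,fy=5.5,interpolation=cv2.INTER_CUBIC)
cv2.imwrite("pics/n4.png",cv2.convertScaleAbs(a,alpha=2))
E
```

```text
{'clock': 22.35, 'position': [0.5919, 0.026, 0.1226], 'orientation': [-179.9954, 0.002, -79.2162], 'contact_force': [0.2223, 0.3631, -0.6319], 'ft_torque': [-0.0005, 0.0218, 0.034], 'gripper_width': 0.0003, 'finger_force': 0.0}
```

View pics/n4.png

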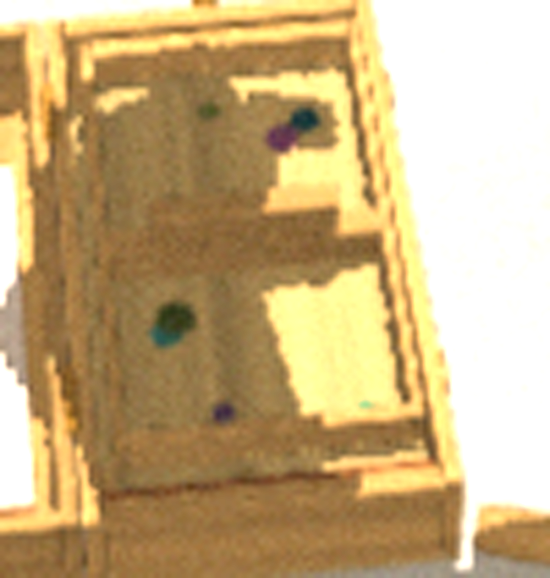

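The tray lies inside the box: the tongue runs under the red lip line at (270,480) and the rear is just inside the bolt wall at (220,45). Now press on the rim with shut fingertips.

Request:
play_rows --pt "0 1 -2 -4 0" --pt "0 0.5 -1.2 -6 0" --pt "0 0 0 -7 0" --pt "0 0 0 -7 0" --pt "0 0 0 -6 0" --pt "0 0 0 -4 0" --pt "0 0 0 -3 0" --pt "0 0 0 0 0"

```text
clock: 23.45
position: [0.5933, 0.0224, 0.0854]
orientation: [180.0, -0.0, -79.2]
contact_force: [0.4, 0.3, -0.4]
gripper_width: -0.0005
finger_force: 0.0
```

Request:
play_rows --pt "0 0 0 -1 0" --pt "0 0 0 -1 0" --pt "0 0 0 -1 0" --pt "0 0 0 0 0" --pt "0 0 0 0 0" --pt "0 0 0 0 0" --pt "0 0 0 0 0" --pt "0 0 0 0 0"

```text
clock: 24.45
position: [0.5934, 0.0225, 0.0826]
orientation: [-180.0, -0.0, -79.2]
contact_force: [-0.2, -0.0, -1.2]
gripper_width: -0.0002
finger_force: 0.0
```

```bash
python3 -c "
from h import *
st()"
```

```text
{'clock': 24.45, 'position': [0.5934, 0.0225, 0.0826], 'orientation': [-179.9966, -0.0006, -79.2267], 'contact_force': [-0.2207, -0.0454, -1.2404], 'ft_torque': [-0.0394, 0.0419, -0.0013], 'gripper_width': -0.0002, 'finger_force': 0.0}
```

Request:
play_rows --pt "0 0 0 -0.7 0" --pt "0 0 0 -0.7 0" --pt "0 0 0 -0.6 0" --pt "0 0 0 0 0" --pt "0 0 0 0 0" --pt "0 0 0 0 0" --pt "0 0 0 0 0" --pt "0 0 0 0 0"

```text
clock: 25.45
position: [0.5936, 0.0225, 0.0808]
orientation: [-180.0, -0.0, -79.2]
contact_force: [-1.3, -0.5, 5.4]
gripper_width: -0.0004
finger_force: 2.6
```

Request:
play_rows --pt "0 0 0 -0.7 0" --pt "0 0 0 -0.7 0" --pt "0 0 0 -0.6 0" --pt "0 0 0 0 0" --pt "0 0 0 0 0" --pt "0 0 0 0 0" --pt "0 0 0 0 0" --pt "0 0 0 0 0"

```text
clock: 26.45
position: [0.5938, 0.0223, 0.0789]
orientation: [-180.0, -0.0, -79.2]
contact_force: [0.1, -1.7, 5.7]
gripper_width: 0.0002
finger_force: 2.8
```

Request:
play_rows --pt "0 0 0 -0.5 0" --pt "0 0 0 -0.5 0" --pt "0 0 0 -0.5 0" --pt "0 0 0 -0.5 0" --pt "0 0 0 0 0" --pt "0 0 0 0 0" --pt "0 0 0 0 0" --pt "0 0 0 0 0"

```text
clock: 27.45
position: [0.5939, 0.0221, 0.0772]
orientation: [-179.9, -0.0, -79.2]
contact_force: [-0.8, -2.0, 7.8]
gripper_width: -0.0001
finger_force: 3.8
```

Request:
play_rows --pt "0 0 0 -0.5 0" --pt "0 0 0 -0.5 0" --pt "0 0 0 -0.5 0" --pt "0 0 0 0 0" --pt "0 0 0 0 0" --pt "0 0 0 0 0" --pt "0 0 0 0 0" --pt "0 0 0 0 0"

```text
clock: 28.45
position: [0.594, 0.022, 0.0758]
orientation: [-179.9, -0.0, -79.2]
contact_force: [-0.1, -3.1, 8.8]
gripper_width: -0.0001
finger_force: 4.1
```

Request:
play_rows --pt "0 0 -0.2 -0.5 0" --pt "0 0 -0.1 -0.5 0" --pt "0 0 0 -0.5 0" --pt "0 0 0 0 0" --pt "0 0 0 0 0" --pt "0 0 0 0 0" --pt "0 0 0 0 0" --pt "0 0 0 0 0"

```text
clock: 29.45
position: [0.5934, 0.0222, 0.0736]
orientation: [180.0, 0.0, -79.2]
contact_force: [0.3, -0.2, 0.4]
gripper_width: 0.0001
finger_force: 0.0
```

Request:
play_rows --pt "0 0 -0.1 -0.5 0" --pt "0 0 -0.1 -0.5 0" --pt "0 0 0 -0.5 0" --pt "0 0 0 0 0" --pt "0 0 0 0 0" --pt "0 0 0 0 0" --pt "0 0 0 0 0" --pt "0 0 0 0 0"

```text
clock: 30.45
position: [0.5936, 0.022, 0.0724]
orientation: [-180.0, -0.0, -79.2]
contact_force: [-0.7, 1.3, 4.6]
gripper_width: 0.0004
finger_force: 2.7
```

Went light at 73.6 mm and is now on the rest. Small steps from here.

Request:
play_rows --pt "0 0 0 -0.4 0" --pt "0 0 0 -0.4 0" --pt "0 0 0 0 0" --pt "0 0 0 0 0" --pt "0 0 0 0 0" --pt "0 0 0 0 0" --pt "0 0 0 0 0" --pt "0 0 0 0 0"

```text
clock: 31.45
position: [0.5936, 0.022, 0.0718]
orientation: [-180.0, -0.0, -79.2]
contact_force: [-2.3, 0.8, 6.2]
gripper_width: 0.0
finger_force: 3.0
```

Request:
play_rows --pt "0 0 0 -0.4 0" --pt "0 0 0 -0.4 0" --pt "0 0 0 0 0" --pt "0 0 0 0 0" --pt "0 0 0 0 0" --pt "0 0 0 0 0" --pt "0 0 0 0 0" --pt "0 0 0 0 0"

```text
clock: 32.45
position: [0.5936, 0.0219, 0.0711]
orientation: [-180.0, -0.0, -79.2]
contact_force: [-2.6, 0.3, 7.4]
gripper_width: 0.0001
finger_force: 3.5
```

Request:
play_rows --pt "0 0 0 -0.3 0" --pt "0 0 0 -0.3 0" --pt "0 0 0 0 0" --pt "0 0 0 0 0" --pt "0 0 0 0 0" --pt "0 0 0 0 0" --pt "0 0 0 0 0" --pt "0 0 0 0 0"

```text
clock: 33.45
position: [0.5937, 0.0219, 0.0706]
orientation: [-180.0, -0.0, -79.2]
contact_force: [-2.2, -0.3, 7.3]
gripper_width: 0.0002
finger_force: 4.0
```

```bash
python3 -c "
from h import *
st()"
```

```text
{'clock': 33.45, 'position': [0.5937, 0.0219, 0.0706], 'orientation': [-179.9624, -0.0157, -79.2125], 'contact_force': [-2.1585, -0.3489, 7.2533], 'ft_torque': [-0.0955, 0.8482, 0.0021], 'gripper_width': 0.0002, 'finger_force': 3.9605}
```

Request:
play_rows --pt "0 0.2 0 -0.3 0" --pt "0 0 0 -0.3 0" --pt "0 0 0 0 0" --pt "0 0 0 0 0" --pt "0 0 0 0 0" --pt "0 0 0 0 0" --pt "0 0 0 0 0" --pt "0 0 0 0 0"

```text
clock: 34.45
position: [0.5937, 0.0218, 0.0698]
orientation: [-180.0, -0.0, -79.2]
contact_force: [-2.6, -1.6, 6.8]
gripper_width: -0.0004
finger_force: 3.3
```

```bash
python3 -c "
from h import *
st()"
```

```text
{'clock': 34.45, 'position': [0.5937, 0.0218, 0.0698], 'orientation': [-179.984, -0.0169, -79.2212], 'contact_force': [-2.5555, -1.5903, 6.791], 'ft_torque': [-0.1607, 0.6305, 0.016], 'gripper_width': -0.0004, 'finger_force': 3.2712}
```

Request:
play_rows --pt "0 0.2 0 -0.3 0" --pt "0 0 0 -0.3 0" --pt "0 0 0 0 0" --pt "0 0 0 0 0" --pt "0 0 0 0 0" --pt "0 0 0 0 0" --pt "0 0 0 0 0" --pt "0 0 0 0 0"

```text
clock: 35.45
position: [0.5938, 0.0217, 0.0692]
orientation: [-180.0, -0.0, -79.2]
contact_force: [-2.6, -0.5, 7.4]
gripper_width: 0.0001
finger_force: 3.7
```

```bash
python3 -c "
from h import *
st()"
```

```text
{'clock': 35.45, 'position': [0.5938, 0.0217, 0.0692], 'orientation': [-179.9967, -0.0212, -79.2176], 'contact_force': [-2.5779, -0.4565, 7.3885], 'ft_torque': [-0.1619, 0.9495, 0.0176], 'gripper_width': 0.0001, 'finger_force': 3.7165}
```

Request:
play_rows --pt "0 0 0 -0.3 0" --pt "0 0 0 -0.3 0" --pt "0 0 0 0 0" --pt "0 0 0 0 0" --pt "0 0 0 0 0" --pt "0 0 0 0 0" --pt "0 0 0 0 0" --pt "0 0 0 0 0"

```text
clock: 36.45
position: [0.5938, 0.0217, 0.0687]
orientation: [-180.0, -0.0, -79.2]
contact_force: [-3.7, -0.4, 8.5]
gripper_width: -0.0001
finger_force: 4.1
```

```bash
python3 -c "
from h import *
st()"
```

```text
{'clock': 36.45, 'position': [0.5938, 0.0217, 0.0687], 'orientation': [-179.9964, -0.0238, -79.2189], 'contact_force': [-3.7424, -0.4188, 8.4961], 'ft_torque': [-0.346, 1.0214, 0.003], 'gripper_width': -0.0001, 'finger_force': 4.1293}
```

Check the bolt's outside knob numerically (its position in the first picture against now).

```bash
python3 - <<'E'
from h import *
snap("top","pics/t5.png");snap("side","pics/s5.png")
for n in("top0","t3","t4","t5"):
    a=cv2.imread(f"pics/{n}.png").astype(float); r=a[183:190,272:286]; print(n,np.round((r[:,:,2]-r[:,:,0]).mean(0)).astype(int).tolist())
for n in("side0","s3","s4","s5"):
    a=cv2.imread(f"pics/{n}.png").astype(float); r=a[218:230,268:277]; print(n,np.round((r[:,:,2]-r[:,:,0]).mean(1)).astype(int).tolist())
E
```

```text
top0 [68, 59, 46, 39, 38, 39, 46, 52, 40, 23, 18, 18, 18, 18]
t3 [54, 61, 62, 62, 62, 60, 54, 60, 46, 24, 19, 19, 19, 20]
t4 [82, 72, 57, 48, 47, 48, 57, 64, 49, 26, 20, 21, 20, 20]
t5 [65, 68, 56, 47, 46, 47, 56, 64, 49, 26, 20, 20, 20, 20]
side0 [22, 22, 22, 22, 23, 33, 41, 45, 62, 71, 64, 46]
s3 [-1, 1, -2, -1, -2, 0, 1, 0, 1, 1, 0, 0]
s4 [7, 7, 9, 14, 20, 40, 51, 55, 78, 90, 80, 59]
s5 [6, 5, 4, 0, -1, 0, -1, 1, 4, 8, 9, 7]
```

Request:
play_rows --pt "0 0 0 -0.3 0" --pt "0 0 0 -0.3 0" --pt "0 0 0 0 0" --pt "0 0 0 0 0" --pt "0 0 0 0 0" --pt "0 0 0 0 0" --pt "0 0 0 0 0" --pt "0 0 0 0 0"

```text
clock: 37.55
position: [0.5939, 0.0217, 0.0685]
orientation: [-180.0, -0.0, -79.2]
contact_force: [-3.7, -0.2, 11.9]
gripper_width: -0.0003
finger_force: 5.6
```

```bash
python3 -c "
from h import *
st()
c=snap('top','pics/t6.png')
r=c['pixels'][183:190,272:286].astype(float);print(np.round((r[:,:,0]-r[:,:,2]).mean(0)).astype(int).tolist())"
```

```text
{'clock': 37.55, 'position': [0.5939, 0.0217, 0.0685], 'orientation': [-179.9802, -0.0296, -79.2064], 'contact_force': [-3.6884, -0.2343, 11.862], 'ft_torque': [-0.2962, 1.4289, 0.032], 'gripper_width': -0.0003, 'finger_force': 5.6226}
[65, 67, 56, 47, 46, 47, 56, 64, 49, 26, 20, 20, 20, 20]
```

The force rose steeply (0.2 mm for 3.4 N), so it is solid and the bolt has snapped. Let go slowly and back away.

Request:
play_rows --pt "0 0 0 0.5 0" --pt "0 0 0 0.5 0" --pt "0 0 0 1 0" --pt "0 0 0 1 0" --pt "0 0 0 2 0" --pt "0 0 0 10 0" --pt "0 0 0 20 0" --pt "0 0 0 20 0"

```text
clock: 38.6
position: [0.5939, 0.022, 0.1235]
orientation: [-180.0, -0.0, -79.2]
contact_force: [0.7, 0.3, 0.2]
gripper_width: -0.0
finger_force: 0.0
```

Request:
play_rows --pt "0 -10 -20 25 0" --pt "0 -20 -40 25 0" --pt "0 -20 -45 10 0" --pt "0 -20 -45 0 0" --pt "0 -20 -45 0 0" --pt "0 -10 -20 0 0" --pt "0 0 0 0 0" --pt "0 0 0 0 0"

```text
clock: 39.6
position: [0.4942, -0.1928, 0.1829]
orientation: [-180.0, -0.0, -79.2]
contact_force: [0.3, -0.4, -0.6]
gripper_width: -0.0005
finger_force: 0.0
```

```bash
python3 - <<'E'
from h import *
st(); snap("top","pics/t7.png");snap("side","pics/s7.png")
a=cv2.imread("pics/s4.png").astype(float);b=cv2.imread("pics/s7.png").astype(float)
# vertical edge profile of tray rear wall / box wall, columns 265-285
for n,i in(("s4",a),("s7",b)): print(n,np.round(i[222:262,262:290].mean((1,2))).astype(int).tolist())
# vertical shift of the rear part (known paint dots + wall) between pictures by template matching
g=lambda i:i.astype(np.uint8)
for nm,(y0,y1,x0,x1) in {"rear dots":(238,256,268,296),"front dots":(275,304,258,280),"box corner":(300,320,300,325)}.items():
    r=cv2.matchTemplate(g(b)[y0-8:y1+12,x0-6:x1+6],g(a)[y0:y1,x0:x1],cv2.TM_CCOEFF_NORMED);_,m,_,l=cv2.minMaxLoc(r);print(nm,m,l[0]-6,l[1]-8)
E
```

```text
{'clock': 39.6, 'position': [0.4942, -0.1928, 0.1829], 'orientation': [-179.9599, -0.0084, -79.2356], 'contact_force': [0.2818, -0.4494, -0.5555], 'ft_torque': [0.0354, 0.0512, 0.0072], 'gripper_width': -0.0005, 'finger_force': 0.0}
s4 [126, 132, 129, 120, 116, 109, 91, 76, 85, 105, 98, 73, 61, 60, 59, 59, 64, 81, 88, 78, 66, 60, 56, 55, 55, 55, 54, 55, 54, 56, 61, 67, 68, 68, 68, 68, 66, 66, 65, 64]
s7 [109, 103, 96, 90, 89, 87, 76, 57, 43, 43, 48, 61, 81, 81, 64, 52, 51, 50, 49, 51, 61, 77, 86, 88, 85, 80, 79, 78, 77, 75, 76, 76, 79, 81, 81, 82, 82, 81, 77, 74]
rear dots -0.05968504771590233 -6 -7
front dots 0.44187647104263306 0 1
box corner 0.8282309770584106 0 0
```

The rim sits about 11 mm lower than before pressing and stays down unloaded. That matches the held height rather than the rest's free height, so I'll hand in.

```bash
python3 -c "
from rig import *
print(close_job())"
```

```text
the job is handed in; nothing more can be done
None
```

I put the tray back in the paint box and handed the job in: the tongue is under the lip and pushed to the stop, and the other end was pressed until it went solid at 12 N. The bolt's snap is inferred from that and from the end staying about 11 mm lower after I let go; I did not see it directly.

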